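Pack the primed painting panels in order

ROBOT

A 7-joint arm with a two-finger parallel gripper is mounted at the origin on the work surface. World frame = base frame: x ahead of the robot, y to its left, z up, the work surface at z = 0. Lengths are in m, angles in rad, forces in N, time in s.
With the tool pointing down it reaches from about 0.4 to 0.9 m from the base axis. Payload 5.6 kg.
Tool frame: the origin (TCP) lies at the very end of the fingers, on their centre line; the grasp point (between the pads) lies 19 mm behind it (bot.grip_depth is the distance from the TCP to the grasp point, in m); z points along the fingers, y is the line along which they close (so a half turn about z gives the same grasp; the last joint's range is limited). The gripper opens to 92 mm and grips with 3 to 60 N. Pads are 20 mm wide; open, the fingers measure 128 mm over their backs; the gripper's body (75 mm by 189 mm) begins 69 mm behind the grasp point.
Start: joints at [1.162, 0.468, -0.012, 1.603, 0.006, 1.071, -0.056], TCP at [0.232, -0.607, 0.215] pointing down, gripper open.
Joint ranges: [-2.53, 2.53], [-0.31, 2.02], [-1.57, 1.55], [0.28, 2.44], [-1.29, 4.43], [0.15, 1.84], [-2.92, 2.92]. Speed limits (rad/s): [2.57, 2.57, 3.14, 3.14, 3.14, 3.14, 3.14].

INTERFACE

Orientations are given as a unit quaternion [x, y, z, w].
In Python, from workcell import bot, viewer gives the robot as it stands.
- The arm moves only by the tool apply_moves, never from a script. Its argument "rows" is one flat list of numbers, 5 for each row, row after row: the shift along the world's x, y, z in mm, then the turn about the world's z in rad, then the finger opening in mm, from 0 to 91.9. A call has 1 to 20 rows; each row is the pose to reach, as a shift and turn from the pose commanded when the call began; what a row does not reach only later rows make up. A row lasts 1/8 s, in which the tool goes at most 62.5 mm and 10.7 degrees, less where a joint would pass 70% of its speed; a pose out of reach is approached as far as the arm can. A call with a gripper value outside its range is refused whole. The fingers move at their own pace and stop on an object; "squeeze" is the grip in N (left out, the last holds). Time passes only in rows, so rows that repeat a pose let the fingers close. It gives the time, the measured TCP pose, the force, the opening and the grip force at its end, in the units of the state.
- bot.get_obs(): the state, without advancing time (a new reading comes with each control period).
- viewer.get_image(name): name is "scene" or "top"; returns a dict with "frame" (384x512x3 uint8, blue, green, red), "intrinsics" (3x3 intrinsics, pixels), "cam_to_world" (4x4, takes a point from camera to world coordinates). Camera axes: x right, y down, z forward; pixel columns grow to the right and rows downward; lengths in m; the calibration is good to about 2 mm. A picture is of the moment at which its call begins. There is no depth.
- bot.finish_job(): hands the job in; it is judged then, once.
The state is a dict: "t": time; "joints": joint angles; "qd": joint speeds; "tau": joint torques, N m; "tcp_pos": TCP position; "tcp_rot": TCP orientation; "force": force on the tool from outside, world axes, zero at the start; "wrist_torque": the same for the moment, N m; "grip_width": opening from 0.0 (shut) to 1.0 (fully open); "grip_force": force on a finger pad.
Only numpy, scipy, OpenCV 4.12 (cv2) and the standard library are available. Lean on these libraries where they do the work, as an engineer would, in place of code of your own. Each camera call takes 0.05 s, during which the arm holds its last target. There are 200 camera calls.

TASK

The primer on the four painting panels is dry: move them from the dowel drying rack into the slotted plywood carrying tray, one panel to a slot, keeping the same order from left to right as they stand now. Each should end standing upright on the tray's floor, square in its slot and roughly centred across the tray. Set them down gently without dropping any, and leave the cup and the jar where they are.

Things in the scene. Friction and masses are not known exactly. Their poses are not given: they have to be found in the camera images.
- panel_portrait: cradled painting panel, the narrowest, upright format: white primed face on a pale wood frame, 70 mm wide (x), 22 mm deep (y), 100 mm high (z), 0.08 to 0.25 kg. Stands on edge in a slot of the drying rack. Origin: centre of its underside; z up, y across its depth to the white face. Grip it across the depth at the middle of its top edge.
- panel_small: cradled painting panel, the lowest, square: white primed face on a pale wood frame, 90 mm wide (x), 22 mm deep (y), 90 mm high (z), 0.08 to 0.25 kg. Stands on edge in a slot of the drying rack. Origin: centre of its underside; z up, y across its depth to the white face. Grip it across the depth at the middle of its top edge.
- panel_large: cradled painting panel, the tallest, square: white primed face on a pale wood frame, 110 mm wide (x), 22 mm deep (y), 110 mm high (z), 0.08 to 0.25 kg. Stands on edge in a slot of the drying rack. Origin: centre of its underside; z up, y across its depth to the white face. Grip it across the depth at the middle of its top edge.
- panel_landscape: cradled painting panel, the widest, landscape format: white primed face on a pale wood frame, 130 mm wide (x), 22 mm deep (y), 100 mm high (z), 0.08 to 0.25 kg. Stands on edge in a slot of the drying rack. Origin: centre of its underside; z up, y across its depth to the white face. Grip it across the depth at the middle of its top edge.
- drying_rack: holds the panels at the start: open wooden rack, fixed, 250 mm long (y), upright 12 mm dowels in five pairs at x = -30, 30 mm, tops at z = 60 mm. Four slots, 44 mm clear, at y = 84, 28, -28, -84 mm, x = 0; panels stand at z = 20 mm. Origin: centre of the underside. +y points to the robot's left within 0.25 rad. Stands left or right of the tray, the two end to end.
- carry_tray: to be filled, empty at the start: plywood tray, fixed, 168 (x) by 236 mm (y), handles 15 mm beyond the ends, walls and dividers up to z = 50 mm. Four slots, 44 mm clear (y) and 150 mm wide (x), at y = 84, 28, -28, -84 mm, x = 0; slot floor at z = 10 mm; dividers 12 mm thick. Origin: centre of the underside. +y points to the robot's left within 0.25 rad.
- cup: bystander: empty clear plastic cup, 72 mm across, 80 mm high, on the mat beyond the racks. Origin: centre of its underside.
- jar: bystander: closed white plastic jar, 72 mm across, 75 mm high, on the mat beyond the racks. Origin: centre of its underside.
There are look-alikes about, which are no part of the job. Leave any black look-alike of the panel_large alone. Leave any yellow look-alike of the panel_small alone.

How it is judged:
At the end, for the whole second after the job is handed in: Panels in tray slots (14 mm along the row, 25 mm across; on the floor within 6 mm; tilt under 0.1, square within 0.2 rad), released, at rest, in the drying rack's left-to-right order, judged by each panel's travel: 277 to 332 mm (one slot is 56 mm) ((y of panel_portrait in the frame of carry_tray between 0.07 and 0.098 m or y of panel_portrait in the frame of carry_tray between 0.014 and 0.042 m or y of panel_portrait in the frame of carry_tray between -0.042 and -0.014 m or y of panel_portrait in the frame of carry_tray between -0.098 and -0.07 m) and x of panel_portrait in the frame of carry_tray between -0.025 and 0.025 m and z of panel_portrait in the frame of carry_tray between 0.006 and 0.016 m and angle between each of panel_portrait, panel_small, panel_large, panel_landscape's own z axis and vertical below 0.1 rad and angle between the x axis of each of panel_portrait, panel_small, panel_large, panel_landscape and the x axis of carry_tray, either way round below 0.2 rad and distance of panel_portrait from where it was at the start of the episode between 0.277 and 0.332 m and linear speed of each of panel_portrait, panel_small, panel_large, panel_landscape below 0.02 m/s and angular speed of each of panel_portrait, panel_small, panel_large, panel_landscape below 0.1 rad/s and contact force between each of panel_portrait, panel_small, panel_large, panel_landscape and the fingers below 0.05 N and (y of panel_small in the frame of carry_tray between 0.07 and 0.098 m or y of panel_small in the frame of carry_tray between 0.014 and 0.042 m or y of panel_small in the frame of carry_tray between -0.042 and -0.014 m or y of panel_small in the frame of carry_tray between -0.098 and -0.07 m) and x of panel_small in the frame of carry_tray between -0.025 and 0.025 m and z of panel_small in the frame of carry_tray between 0.006 and 0.016 m and distance of panel_small from where it was at the start of the episode between 0.277 and 0.332 m and (y of panel_large in the frame of carry_tray between 0.07 and 0.098 m or y of panel_large in the frame of carry_tray between 0.014 and 0.042 m or y of panel_large in the frame of carry_tray between -0.042 and -0.014 m or y of panel_large in the frame of carry_tray between -0.098 and -0.07 m) and x of panel_large in the frame of carry_tray between -0.025 and 0.025 m and z of panel_large in the frame of carry_tray between 0.006 and 0.016 m and distance of panel_large from where it was at the start of the episode between 0.277 and 0.332 m and (y of panel_landscape in the frame of carry_tray between 0.07 and 0.098 m or y of panel_landscape in the frame of carry_tray between 0.014 and 0.042 m or y of panel_landscape in the frame of carry_tray between -0.042 and -0.014 m or y of panel_landscape in the frame of carry_tray between -0.098 and -0.07 m) and x of panel_landscape in the frame of carry_tray between -0.025 and 0.025 m and z of panel_landscape in the frame of carry_tray between 0.006 and 0.016 m and distance of panel_landscape from where it was at the start of the episode between 0.277 and 0.332 m); the robot touches nothing.
It fails at once if a panel is dropped or falls over (moves faster than 0.6 m/s while the fingers do not touch it) ((linear speed of panel_portrait above 0.6 m/s and contact force between panel_portrait and the fingers below 0.05 N) or (linear speed of panel_small above 0.6 m/s and contact force between panel_small and the fingers below 0.05 N) or (linear speed of panel_large above 0.6 m/s and contact force between panel_large and the fingers below 0.05 N) or (linear speed of panel_landscape above 0.6 m/s and contact force between panel_landscape and the fingers below 0.05 N)).
It fails at once if the cup is pushed out of its place (by more than 25 mm) or tipped (distance of cup from where it was at the start of the episode above 0.025 m or angle between cup's own z axis and vertical above 0.3 rad).
It fails at once if the jar is pushed out of its place (by more than 25 mm) or tipped (distance of jar from where it was at the start of the episode above 0.025 m or angle between jar's own z axis and vertical above 0.3 rad).
It also fails if it takes over 112 s, if anything falls off the work surface, if the arm or the gripper's body presses on something with over 40 N, if the wrist force passes 120 N, or if a joint passes its speed limit or range.

## Working session

There is one attempt and no reset: what is moved stays moved. The work goes in short steps, Python scripts to look and compute and a tool call to move; the robot and the scene stay as the last step left them, time stands still between calls to the robot, and variables do not carry over. Pictures are saved under pics/ and viewed, at most 14 in all, crops included, and the job is handed in when it is done.

Besides the shell and the picture viewer there is one more tool, called after ">>>" as name(argument=value, ...) on one line, values as JSON. apply_moves: Moves the arm, as the interface text tells. Its arguments: {"type":"object","properties":{"rows":{"type":"array","items":{"type":"number"}},"squeeze":{"type":"number"}},"required":["rows"]}

```bash
mkdir -p pics
cat > h.py <<'E'
import numpy as np, cv2
from workcell import bot, viewer
def snap(name,fn,box=None,k=1):
    d=viewer.get_image(name); np.savez(f'pics/{name}.npz',K=d['intrinsics'],T=d['cam_to_world'])
    f=d['frame']
    if box: x0,y0,x1,y1=box; f=cv2.resize(f[y0:y1,x0:x1],None,fx=k,fy=k,interpolation=cv2.INTER_CUBIC)
    cv2.imwrite('pics/'+fn,f)
def ray(name,u,v,z):
    c=np.load(f'pics/{name}.npz');K,T=c['K'],c['T']
    r=T[:3,:3]@np.linalg.inv(K)@[u,v,1]; o=T[:3,3]
    return (o+r*(z-o[2])/r[2]).round(4)
def proj(name,P):
    c=np.load(f'pics/{name}.npz');K,T=c['K'],c['T']
    q=K@(T[:3,:3].T@(np.array(P)-T[:3,3])); return (q[:2]/q[2]).round(1)
E
python3 - <<'E'
from h import *
snap('top','t0.png'); snap('scene','s0.png')
o=bot.get_obs();print(o['t'],o['tcp_pos'],o['tcp_rot'],o['force'])
for n in('top','scene'):
    c=np.load(f'pics/{n}.npz');print(c['K'],c['T'])
E
```

```text
0.1 [ 0.23223825 -0.60653293  0.21371455] [ 9.83328597e-01  1.81835659e-01 -2.00030436e-04 -7.89231492e-04] [0.30926982 0.12346301 0.19180412]
[[358.83379178   0.         260.03414811]
 [  0.         358.83379178 198.77061209]
 [  0.           0.           1.        ]] [[ 0.0046312  -0.99313861  0.11685138  0.41382105]
 [-0.99996733 -0.0053735  -0.00603832  0.00618146]
 [ 0.00662479 -0.1168196  -0.99313106  1.03301878]
 [ 0.          0.          0.          1.        ]]
[[413.73454854   0.         254.38797042]
 [  0.         413.73454854 187.02670802]
 [  0.           0.           1.        ]] [[-0.26723123  0.58816141 -0.76331751  1.48541241]
 [ 0.96361032  0.16846956 -0.20754074  0.2501384 ]
 [ 0.00652831 -0.791002   -0.61177873  0.80259748]
 [ 0.          0.          0.          1.        ]]
```

View pics/t0.png

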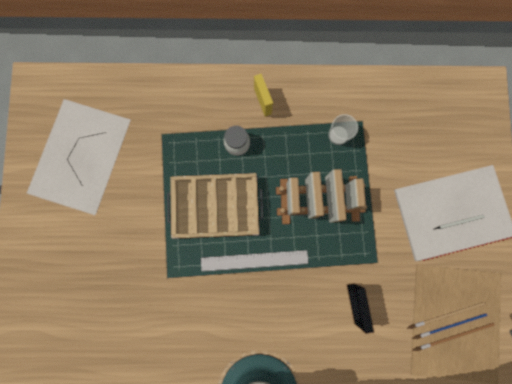

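View pics/s0.png

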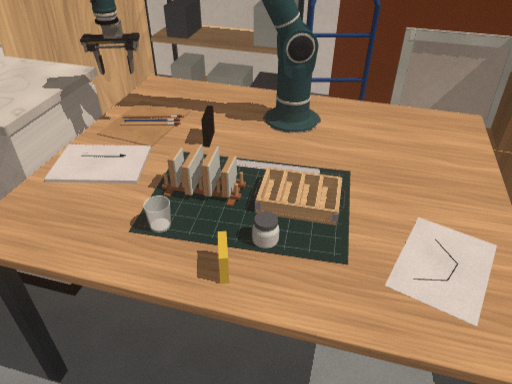

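The top view shows the tray on the left, about (215,206), and the rack on the right, about (322,197). What could be taken for a panel: the four in the rack at (293,195), (315,195), (336,195) and (357,193), the yellow look-alike at (263,95) and the black one at (360,308). I choose the four white ones in the rack. The jar is at (237,140) and the cup at (343,130). I'll check with a close crop.

Run:
```python
from h import *
snap('top','t1.png',(262,150,382,240),6.5); snap('top','t2.png',(155,160,275,250),6.5);snap('scene','s1.png',(150,130,360,250),3.8)
```

```text
(no output)
```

View pics/t1.png

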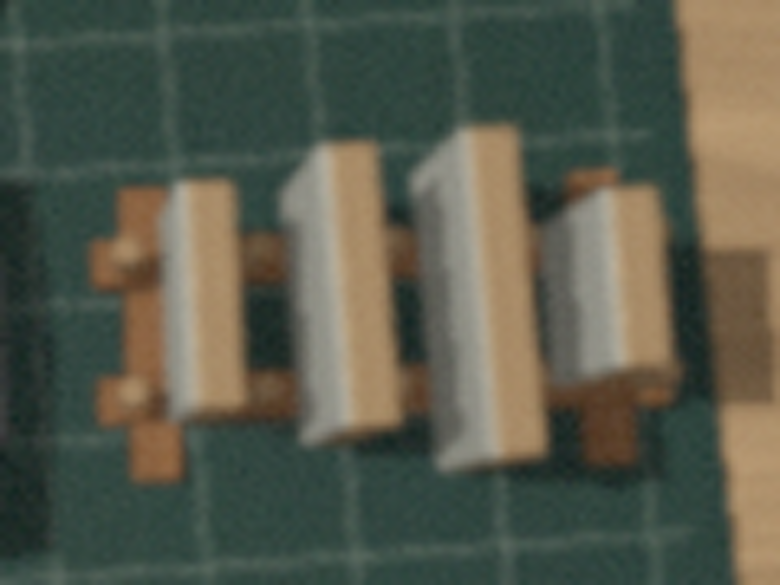

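View pics/t2.png

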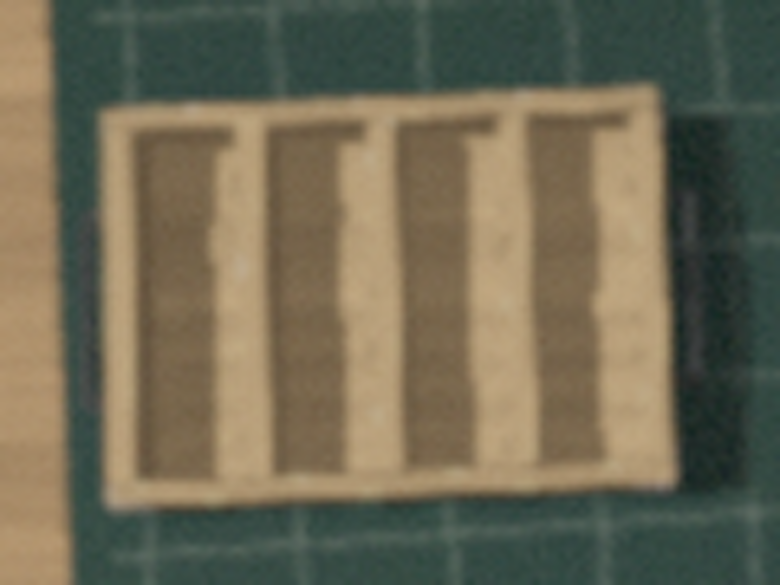

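View pics/s1.png

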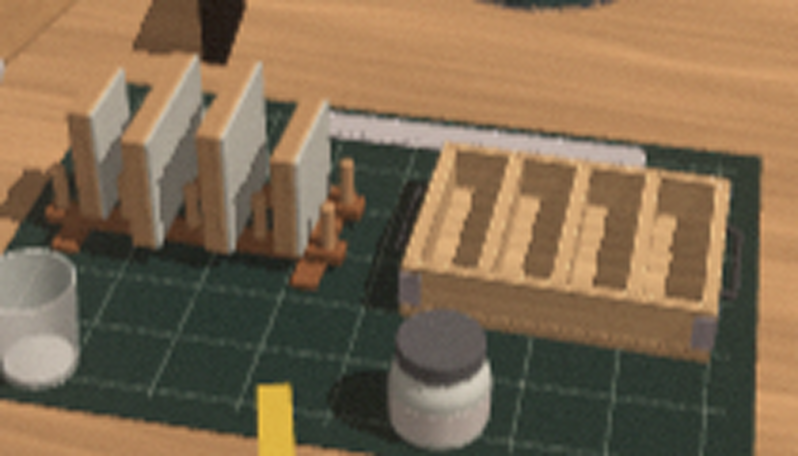

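```bash
cat > m.py <<'E'
from h import *
def px(x,y,o): return (x+.5)/6.5-.5+o[0],(y+.5)/6.5-.5+o[1]
R=lambda x,y,z,o:ray('top',*px(x,y,o),z)[:2]
A=(262,150);B=(155,160)
def rep(n,c,z,o):
    p=np.array([R(*q,z,o) for q in c]);l=lambda i,j:np.linalg.norm(p[i]-p[j]).round(4)
    e=(p[0]+p[1]-p[2]-p[3]); 
    print(n,'c',p.mean(0).round(4),'yaw of x',np.arctan2(e[1],e[0]).round(3),'x len',l(0,3),l(1,2),'y len',l(0,1),l(3,2))
    return p
rep('small',[(180,182),(236,180),(245,412),(192,416)],.11,A)
rep('large',[(325,143),(378,142),(400,428),(347,432)],.13,A)
rep('land',[(462,127),(518,126),(547,456),(494,462)],.12,A)
rep('port',[(610,188),(658,186),(670,370),(622,375)],.12,A)
t=rep('tray',[(100,110),(658,87),(678,487),(106,508)],.05,B)
e=t[0]+t[3]-t[1]-t[2];print('tray y-axis yaw-90',np.arctan2(e[1],e[0])-np.pi/2)
print('dowels',R(130,250,.06,A),R(133,392,.06,A))
print('jar',ray('top',237,135,.075),'cup',ray('top',344,125,.08))
E
python3 m.py
```

```text
small c [ 0.5321 -0.0885] yaw of x 0.038 x len 0.0942 0.0934 y len 0.0225 0.0211
large c [ 0.5345 -0.1449] yaw of x 0.062 x len 0.1141 0.113 y len 0.0209 0.0207
land c [ 0.5337 -0.2029] yaw of x 0.07 x len 0.1338 0.1319 y len 0.0224 0.0209
port c [ 0.5388 -0.2565] yaw of x 0.036 x len 0.0746 0.0734 y len 0.0191 0.0191
tray c [0.5112 0.1269] yaw of x 0.052 x len 0.169 0.1706 y len 0.2384 0.2394
tray y-axis yaw-90 0.04459643274774994
dowels [ 0.5582 -0.0586] [ 0.4982 -0.0598]
jar [0.7024 0.0644 0.075 ] cup [ 0.7311 -0.2291  0.08  ]
```

>>> apply_moves(rows=[300,518,20,-0.322,40,300,518,20,-0.322,40,300,518,20,-0.322,40,300,518,20,-0.322,40,300,518,20,-0.322,40,300,518,20,-0.322,40,300,518,20,-0.322,40,300,518,20,-0.322,40,300,518,20,-0.322,40,300,518,20,-0.322,40,300,518,20,-0.322,40,300,518,20,-0.322,40,300,518,20,-0.322,40,300,518,20,-0.322,40], squeeze=20)

```text
t: 2.0
tcp_pos: [0.532, -0.0902, 0.2346]
tcp_rot: [1.0, 0.021, -0.0, 0.0]
force: [0.6, 0.5, 0.2]
grip_width: 0.437
grip_force: 0.0
```

Run:
```python
from h import *
snap('top','t3.png',(240,120,380,260),4); snap('scene','s3.png',(130,90,260,215),4.5)
a=cv2.imread('pics/t3.png');b=cv2.imread('pics/s3.png');b=cv2.resize(b,(int(b.shape[1]*560/b.shape[0]),560))
j=np.hstack([a,b]);j=cv2.resize(j,None,fx=.7,fy=.7);print(j.shape);cv2.imwrite('pics/j3.png',j)
```

```text
(392, 799, 3)
```

View pics/j3.png

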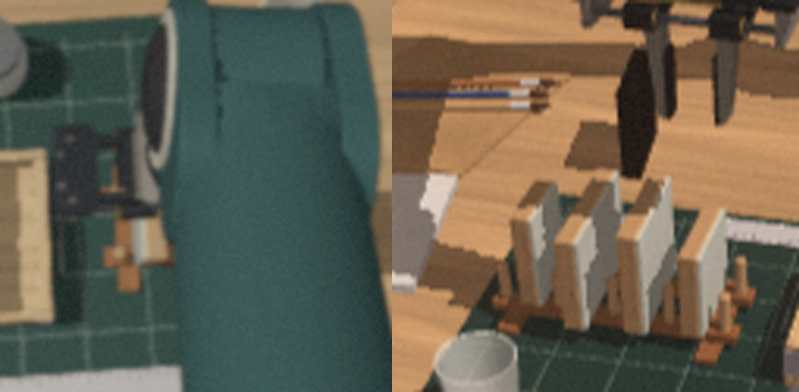

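The scene camera shows the open fingers above the rack, straddling the first panel at about (700,215). The arm hides the panels from the top camera. I'll go down near the top edge and check.

>>> apply_moves(rows=[0,0,-30,0,40,0,0,-60,0,40,0,0,-85,0,40,0,0,-100,0,40,0,0,-110,0,40,0,0,-110,0,40])

```text
t: 2.85
tcp_pos: [0.5324, -0.089, 0.1244]
tcp_rot: [1.0, 0.022, -0.0, -0.0]
force: [-0.1, 0.3, 0.3]
grip_width: 0.435
grip_force: 0.0
```

Run:
```python
from h import *
snap('scene','s4.png',(170,90,270,215),4.5)
print(bot.get_obs()['tcp_pos'])
```

```text
[ 0.53278711 -0.08905769  0.12494284]
```

View pics/s4.png

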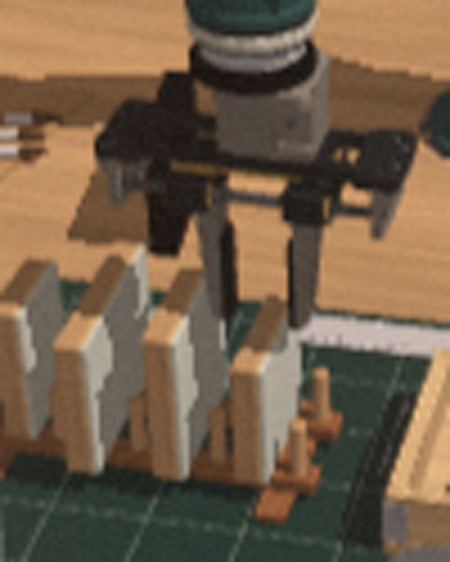

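The fingers at (215,290) and (300,300) straddle the small panel's top at (270,330), clear of its neighbour. Next: descend and grip.

>>> apply_moves(rows=[0,0,-15,0,40,0,0,-30,0,40,0,0,-40,0,40,0,0,-44,0,40,0,0,-44,0,30,0,0,-44,0,25,0,0,-44,0,20,0,0,-44,0,10,0,0,-44,0,10,0,0,-44,0,10], squeeze=20)

```text
t: 4.15
tcp_pos: [0.5327, -0.089, 0.0809]
tcp_rot: [1.0, 0.022, 0.0, 0.0]
force: [-0.3, 0.5, 2.7]
grip_width: 0.24
grip_force: 20.0
```

>>> apply_moves(rows=[0,0,5,0,10,0,0,20,0,10,0,0,45,0,10,0,0,70,0,10,0,0,80,0,10,-2,15,80,0,10,-4,45,80,0,10,-7,80,80,0,10,-10,115,80,0,10,-13,150,80,0,10,-16,185,80,0,10,-19,220,80,0,10,-22,255,80,0,10,-24,280,80,0,10,-25,295,80,0,10,-25,300,80,0,10,-25,300,80,0,10,-25,300,65,0,10,-25,300,55,0,10,-25,300,55,0,10])

```text
t: 6.65
tcp_pos: [0.5067, 0.2101, 0.1341]
tcp_rot: [1.0, 0.021, -0.001, 0.001]
force: [0.9, -0.1, -1.7]
grip_width: 0.242
grip_force: 20.0
```

Run:
```python
from h import *
snap('scene','s5.png',(230,100,360,225),4.6);snap('top','t5.png',(155,140,275,250),4.6)
print(bot.get_obs()['tcp_pos'])
```

```text
[0.50745209 0.21079851 0.13532943]
```

View pics/s5.png

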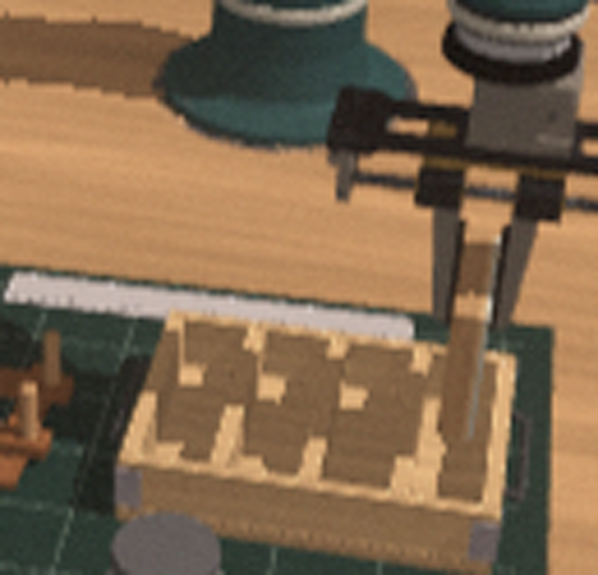

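Run:
```python
from h import *
f=lambda x,y,z:ray('scene',230+(x+.5)/4.6-.5,100+(y+.5)/4.6-.5,z)[:2]
print('panel bottom +x corners',f(443,436,.075),f(473,440,.075))
print('tray corners z.05',[f(*q,.05) for q in[(120,460),(502,518),(516,352),(172,310)]])
th=.047
w=lambda x,y,z:(.5112+x*np.cos(th)-y*np.sin(th),.1269+x*np.sin(th)+y*np.cos(th),z)
for x in(-.084,.084):
  for y in(-.118,.118): print(w(x,y,0)[:2])
```

```text
panel bottom +x corners [0.5548 0.2059] [0.5537 0.2241]
tray corners z.05 [array([0.6021, 0.0141]), array([0.5918, 0.2492]), array([0.4192, 0.2394]), array([0.4353, 0.0055])]
(np.float64(0.4328367192955514), np.float64(0.005083760371468571))
(np.float64(0.4217488025491966), np.float64(0.24082314635146534))
(np.float64(0.6006511974508034), np.float64(0.01297685364853468))
(np.float64(0.5895632807044485), np.float64(0.24871623962853145))
```

Panel and tray agree to about 2 mm, so I lower.

>>> apply_moves(rows=[0,0,-15,0,10,0,0,-30,0,10,0,0,-42,0,10,0,0,-50,0,10,0,0,-56,0,10,0,0,-60,0,10,0,0,-62,0,10,0,0,-63,0,10,0,0,-64,0,10,0,0,-65,0,10,0,0,-65,0,10])

```text
t: 8.12
tcp_pos: [0.5076, 0.2111, 0.071]
tcp_rot: [1.0, 0.022, 0.0, -0.0]
force: [-0.5, -0.7, 1.9]
grip_width: 0.238
grip_force: 20.0
```

>>> apply_moves(rows=[0,0,0,0,24,0,0,0,0,28,0,0,0,0,34,0,0,0,0,40,0,0,0,0,40,0,0,15,0,40,0,0,40,0,40,0,0,80,0,40,0,0,120,0,40,27,-356,120,0.01,40,27,-356,120,0.01,40,27,-356,120,0.01,40,27,-356,120,0.01,40,27,-356,120,0.01,40,27,-356,120,0.01,40,27,-356,120,0.01,40,27,-356,120,0.01,40,27,-356,100,0.01,40,27,-356,80,0.01,40,27,-356,80,0.01,40])

```text
t: 10.62
tcp_pos: [0.5336, -0.1427, 0.1498]
tcp_rot: [1.0, 0.028, -0.001, -0.001]
force: [0.2, 0.2, 0.2]
grip_width: 0.434
grip_force: 0.0
```

Run:
```python
from h import *
snap('scene','s6.png',(150,90,360,230),3.8)
print(bot.get_obs()['tcp_pos'])
```

```text
[ 0.53443787 -0.14324187  0.15070955]
```

View pics/s6.png

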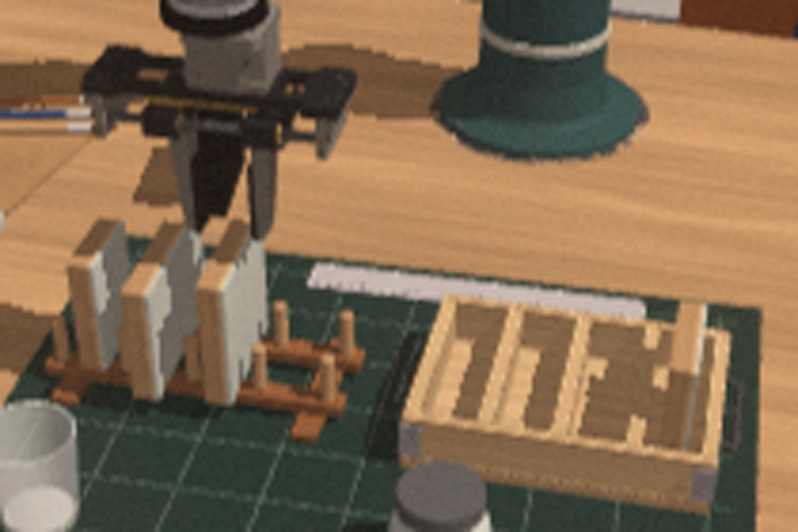

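The small panel stands in slot 1 at (690,340), and the fingers straddle the large panel at (235,240). I'll grip it and lift.

>>> apply_moves(rows=[0,-1,-20,0,40,0,-1,-36,0,40,0,-1,-46,0,40,0,-1,-50,0,40,0,-1,-50,0,30,0,-1,-50,0,25,0,-1,-50,0,20,0,-1,-50,0,10,0,-1,-50,0,10,0,-1,-50,0,10])

```text
t: 11.92
tcp_pos: [0.5347, -0.1461, 0.101]
tcp_rot: [1.0, 0.027, 0.0, 0.0]
force: [-1.5, 0.2, 5.0]
grip_width: 0.24
grip_force: 20.0
```

>>> apply_moves(rows=[0,0,5,0,10,0,0,20,0,10,0,0,45,0,10,0,0,70,0,10,0,0,80,0,10,-2,15,80,0,10,-4,45,80,0,10,-7,80,80,0,10,-10,115,80,0,10,-13,150,80,0,10,-16,185,80,0,10,-19,220,80,0,10,-22,255,80,0,10,-24,280,80,0,10,-25,295,80,0,10,-25,301,80,0,10,-25,301,80,0,10,-25,301,65,0,10,-25,301,55,0,10,-25,301,55,0,10])

```text
t: 14.42
tcp_pos: [0.5086, 0.1542, 0.1542]
tcp_rot: [1.0, 0.026, -0.001, 0.0]
force: [0.3, -0.5, -2.2]
grip_width: 0.236
grip_force: 20.0
```

>>> apply_moves(rows=[0,0,-15,0,10,0,0,-30,0,10,0,0,-42,0,10,0,0,-50,0,10,0,0,-56,0,10,0,0,-60,0,10,0,0,-62,0,10,0,0,-63,0,10,0,0,-64,0,10,0,0,-65,0,10,0,0,-65,0,10])

```text
t: 15.8
tcp_pos: [0.5096, 0.1551, 0.0911]
tcp_rot: [1.0, 0.027, 0.0, 0.0]
force: [-1.9, -0.7, 2.5]
grip_width: 0.24
grip_force: 20.0
```

>>> apply_moves(rows=[0,0,0,0,24,0,0,0,0,28,0,0,0,0,34,0,0,0,0,38,0,0,0,0,38,0,0,15,0,38,0,0,40,0,38,0,0,80,0,38,0,0,110,0,38,25,-357,110,0.01,38,25,-357,110,0.01,38,25,-357,110,0.01,38,25,-357,110,0.01,38,25,-357,110,0.01,38,25,-357,110,0.01,38,25,-357,110,0.01,38,25,-357,110,0.01,38,25,-357,85,0.01,38,25,-357,60,0.01,38,25,-357,50,0.01,38])

```text
t: 18.3
tcp_pos: [0.5341, -0.1998, 0.1398]
tcp_rot: [0.999, 0.033, -0.001, -0.001]
force: [-0.3, -0.0, -0.5]
grip_width: 0.415
grip_force: 0.0
```

Run:
```python
from h import *
snap('scene','s7.png',(150,90,360,230),3.8)
print(bot.get_obs()['tcp_pos'])
```

```text
[ 0.53381171 -0.19997866  0.13910395]
```

View pics/s7.png

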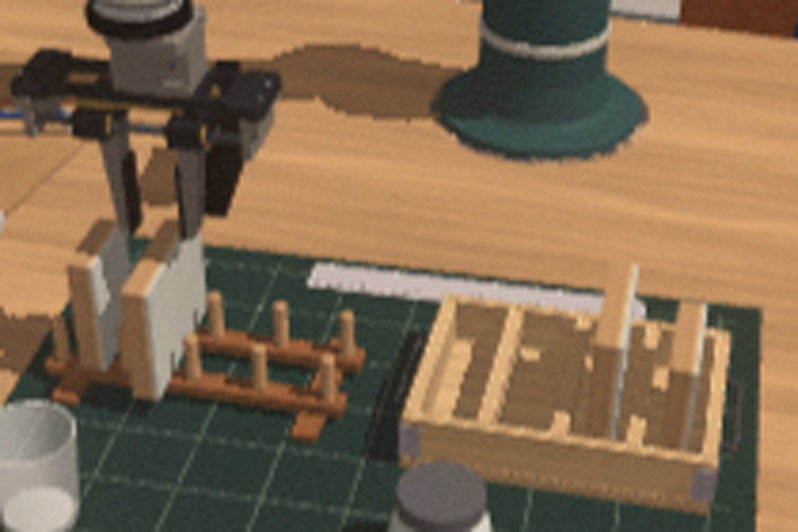

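The large panel stands in slot 2 at (615,340), and the fingers straddle the landscape panel at (165,250).

>>> apply_moves(rows=[0,0,-20,0,38,0,0,-36,0,38,0,0,-46,0,38,0,0,-50,0,38,0,0,-50,0,30,0,0,-50,0,25,0,0,-50,0,20,0,0,-50,0,10,0,0,-50,0,10,0,0,-50,0,10])

```text
t: 19.6
tcp_pos: [0.5348, -0.2021, 0.0911]
tcp_rot: [0.999, 0.032, 0.0, 0.0]
force: [-0.4, -1.0, 4.8]
grip_width: 0.243
grip_force: 20.0
```

>>> apply_moves(rows=[0,0,5,0,10,0,0,20,0,10,0,0,45,0,10,0,0,70,0,10,0,0,80,0,10,-2,15,80,0,10,-4,45,80,0,10,-6,80,80,-0.005,10,-8,115,80,-0.01,10,-10,150,80,-0.015,10,-12,185,80,-0.015,10,-15,220,80,-0.015,10,-17,255,80,-0.015,10,-20,280,80,-0.015,10,-21,295,80,-0.015,10,-21,301,80,-0.015,10,-21,301,80,-0.015,10,-21,301,65,-0.015,10,-21,301,55,-0.015,10,-21,301,55,-0.015,10])

```text
t: 22.1
tcp_pos: [0.5126, 0.0983, 0.1442]
tcp_rot: [1.0, 0.024, -0.001, 0.0]
force: [0.5, -0.9, -2.0]
grip_width: 0.238
grip_force: 20.0
```

Run:
```python
from h import *
snap('scene','s8.png',(230,100,360,225),4.6)
print(bot.get_obs()['tcp_pos'])
```

```text
[0.51306165 0.09856284 0.14483552]
```

View pics/s8.png

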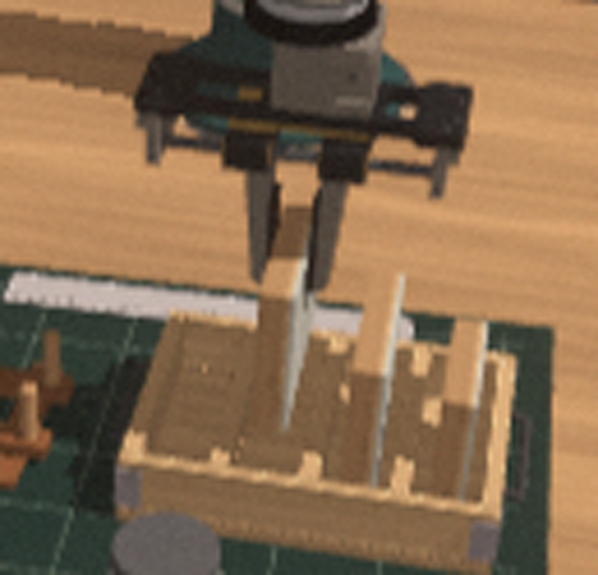

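Run:
```python
from h import *
f=lambda x,y,z:ray('scene',230+(x+.5)/4.6-.5,100+(y+.5)/4.6-.5,z)[:2]
print(f(257,423,.075),f(287,430,.075), 'top +x',f(261,290,.175),f(299,297,.175))
print('want +x end bottom at',.5125+.065,.099+.065*.047)
```

```text
[0.5736 0.0937] [0.5753 0.1129] top +x [0.5756 0.0912] [0.5765 0.1139]
want +x end bottom at 0.5774999999999999 0.102055
```

Within 3 mm, so I lower it.

>>> apply_moves(rows=[1,0,-15,0,10,1,0,-30,0,10,1,0,-42,0,10,1,0,-50,0,10,1,0,-56,0,10,1,0,-60,0,10,1,0,-62,0,10,1,0,-63,0,10,1,0,-64,0,10,1,0,-65,0,10,1,0,-65,0,10])

```text
t: 23.52
tcp_pos: [0.5146, 0.0991, 0.0811]
tcp_rot: [1.0, 0.024, 0.0, 0.0]
force: [-2.8, -0.8, 3.1]
grip_width: 0.241
grip_force: 20.0
```

>>> apply_moves(rows=[0,0,0,0,24,0,0,0,0,28,0,0,0,0,34,0,0,0,0,38,0,0,0,0,38,0,0,15,0,38,0,0,40,0,38,0,0,80,0,38,0,0,110,0,38,24,-356,110,0,38,24,-356,110,0,38,24,-356,110,0,38,24,-356,110,0,38,24,-356,110,0,38,24,-356,110,0,38,24,-356,110,0,38,24,-356,110,0,38,24,-356,85,0,38,24,-356,65,0,38,24,-356,60,0,38])

```text
t: 26.02
tcp_pos: [0.5382, -0.2546, 0.1399]
tcp_rot: [1.0, 0.026, -0.001, -0.001]
force: [0.4, 0.2, -0.4]
grip_width: 0.414
grip_force: 0.0
```

Run:
```python
from h import *
snap('scene','s9.png',(150,90,360,230),3.8)
print(bot.get_obs()['tcp_pos'])
```

```text
[ 0.53837737 -0.25509123  0.13998858]
```

View pics/s9.png

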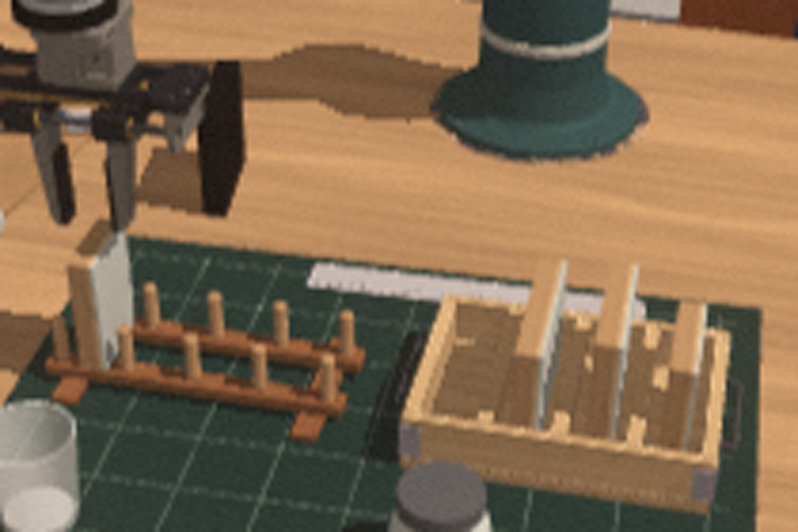

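Landscape stands in slot 3 at (540,350), and the fingers straddle the portrait panel at (100,245).

>>> apply_moves(rows=[0,0,-20,0,38,0,0,-36,0,38,0,0,-46,0,38,0,0,-50,0,38,0,0,-50,0,30,0,0,-50,0,25,0,0,-50,0,20,0,0,-50,0,10,0,0,-50,0,10,0,0,-50,0,10])

```text
t: 27.32
tcp_pos: [0.5387, -0.2571, 0.0911]
tcp_rot: [1.0, 0.024, 0.0, 0.0]
force: [-1.0, 0.1, 4.4]
grip_width: 0.238
grip_force: 20.0
```

Target slot 4 at (.515, .043): shift −24, +300.

>>> apply_moves(rows=[0,0,5,0,10,0,0,20,0,10,0,0,45,0,10,0,0,70,0,10,0,0,80,0,10,-2,15,80,0,10,-4,45,80,0,10,-6,80,80,0,10,-9,115,80,0,10,-12,150,80,0,10,-15,185,80,0,10,-18,220,80,0,10,-21,255,80,0,10,-23,280,80,0,10,-24,295,80,0,10,-24,300,80,0,10,-24,300,80,0,10,-24,300,65,0,10,-24,300,55,0,10,-24,300,55,0,10])

```text
t: 29.82
tcp_pos: [0.5135, 0.0424, 0.1442]
tcp_rot: [1.0, 0.024, -0.001, 0.0]
force: [0.4, -0.3, -1.2]
grip_width: 0.24
grip_force: 20.0
```

>>> apply_moves(rows=[0,0,-15,0,10,0,0,-30,0,10,0,0,-42,0,10,0,0,-50,0,10,0,0,-56,0,10,0,0,-60,0,10,0,0,-62,0,10,0,0,-63,0,10,0,0,-64,0,10,0,0,-65,0,10,0,0,-65,0,10])

```text
t: 31.2
tcp_pos: [0.5146, 0.043, 0.081]
tcp_rot: [1.0, 0.024, 0.0, 0.0]
force: [-2.0, -0.5, 2.8]
grip_width: 0.24
grip_force: 20.0
```

>>> apply_moves(rows=[0,0,0,0,24,0,0,0,0,28,0,0,0,0,34,0,0,0,0,38,0,0,0,0,38,0,0,15,0,38,0,0,40,0,38,0,0,80,0,38,0,0,120,0,38,0,0,150,0,38,0,-100,150,0,38,0,-200,150,0,38,0,-300,150,0,38,0,-400,150,0,38,0,-400,150,0,38,0,-400,150,0,38,0,-400,150,0,38,0,-400,150,0,38,0,-400,150,0,38])

```text
t: 33.58
tcp_pos: [0.5153, -0.3544, 0.2309]
tcp_rot: [1.0, 0.026, 0.0, -0.001]
force: [-0.3, 0.0, -0.5]
grip_width: 0.415
grip_force: 0.0
```

Run:
```python
from h import *
snap('top','ta.png',(155,150,275,250),3.3);snap('scene','sa.png',(245,130,365,230),3.3)
cv2.imwrite('pics/ja.png',np.hstack([cv2.imread('pics/ta.png'),cv2.imread('pics/sa.png')]))
```

```text
(no output)
```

View pics/ja.png

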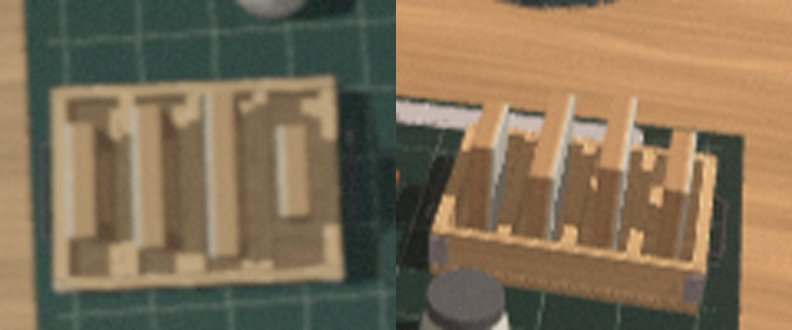

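All four stand upright in their slots and in order: small (80,180), large (148,178), landscape (222,172), portrait (292,172). They are square and centred. I hand the job in.

```bash
python3 -c "
from workcell import bot
print(bot.finish_job())"
```

```text
the job is handed in; nothing more can be done
None
```

All four panels stand upright in the tray in their original left-to-right order (small, large, landscape, portrait), none was dropped, the cup and jar were never approached, and the job was handed in with about 34 s on the clock (no verdict was returned).

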